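# Key safe: dial to the stop, four clicks back, draw the bolt

## Robot

A 6-joint arm with a two-finger parallel gripper is mounted at the origin on the work surface. World frame = base frame: x ahead of the robot, y to its left, z up, the work surface at z = 0. Lengths are in m, angles in rad, forces in N, time in s.
With the tool pointing down it reaches from about 0.35 to 0.975 m from the base axis. Payload 4.9 kg.
Tool frame: the origin (TCP) lies midway between the tips of the shut fingers; the grasp point (between the pads) lies 19 mm behind it; z points along the fingers, y is the direction in which the jaws open and shut (so a half turn about z gives the same grasp; the last joint's range is limited). The gripper opens to 85 mm and grips with 20 to 120 N. Pads are 22 mm wide; open, the fingers measure 114 mm over their backs; the gripper's body (76 mm by 85 mm) begins 54 mm behind the grasp point. The pads swing forward as they close: fully open they stand 13 mm farther back than shut.
Start: joints at [1.069, 0.053, 1.613, -0, 1.476, -0.119], TCP at [0.233, 0.58, 0.231] pointing down, gripper open.
Joint ranges: [-3.01, 3.01], [-1.01, 2.22], [0.06, 2.58], [-1.02, 4.17], [0.09, 2.62], [-3.14, 3.14]. Speed limits (rad/s): [2.57, 2.57, 3.14, 3.14, 3.14, 3.14].

## Interface

Orientations are given as a unit quaternion [w, x, y, z].
In Python, from plant import manip gives the robot as it stands. The module is installed in compiled form; this text tells all that it offers.
- The arm moves only by the tool move_arm, never from a script. Its argument "rows" is a list of rows, each an object of numbers: "tx", "ty", "tz": the shift along the tool's x, y, z in m; "ax", "ay", "az": the turn, a rotation vector about the tool's x, y, z in degrees; "jaw": the closure in counts, from 0 (fully open) to 255 (shut). In form: [{"tx": .., "ty": .., "tz": .., "ax": .., "ay": .., "az": .., "jaw": ..}, ...]. A call has 1 to 12 rows; each row shifts and turns the pose as measured when the row begins, along the tool's axes as they then stand; what a row does not reach is not made up. A row lasts 1/10 s, in which the tool goes at most 50 mm and 8.59 degrees, less where a joint would pass 70% of its speed; a pose out of reach is approached as far as the arm can. A call with a gripper value outside its range is refused whole. The fingers move at their own pace and stop on an object; the grip force is fixed at half the most. Time passes only in rows, so rows that do not move let the fingers close. It gives the time, the measured TCP pose, the force and the opening at its end, in the units of the state.
- manip.state(): the state, without advancing time (a new reading comes with each control period).
- manip.grab_frame(name): name is "scene" or "top"; returns a dict with "color" (420x560x3 uint8, red, green, blue), "intrinsics" (3x3 intrinsics, pixels), "R" (3x3) and "t" (3): a world point X has camera coordinates R X + t. Camera axes: x right, y down, z forward; pixel columns grow to the right and rows downward; lengths in m; the calibration is good to about 2 mm. A picture is of the moment at which its call begins. There is no depth.
- manip.job_done(): hands the job in, once; it reports no verdict.
The state is a dict: "time": time; "joint_pos": joint angles; "joint_vel": joint speeds; "joint_efforts": joint torques, N m; "tool_pos": TCP position; "tool_rot": TCP orientation; "contact_force": force on the tool from outside, world axes, zero at the start; "ft_torque": the same for the moment, N m; "gripper_width": opening from 0.0 (shut) to 1.0 (fully open).
Only numpy, scipy, OpenCV 4.12 (cv2) and the standard library are available. Lean on these libraries where they do the work, as an engineer would, in place of code of your own. Each camera call takes 0.05 s, during which the arm holds its last target.

## Task

Unlock the key safe on the hallway tabletop: turn its dial clockwise until it is pressed firmly, but not hard, against its stop, then count four clicks back anticlockwise, and then slide the steel bolt tab fully away from the dial and let go. Do not force the stop, do not push the tab while the dial is not set, and leave the other things on the table where they are.

Things in the scene. Friction and masses are not known exactly. Their poses are not given: they have to be found in the camera images.
- safe: The key safe: a grey steel case screwed to the table, 130 mm (its x) by 250 mm (its y) by 55 mm high, lying flat. Origin at the centre of its underside; its y axis runs from the dial end to the bolt end. The dial's axis stands at x = 0, y = -55 mm of this frame.
- dial_grip (a point): The dial's grip: a black straight bar 54 mm long, 13 mm wide, its top 97 mm above the table, on a round disc of 60 mm diameter. This point is on the vertical dial axis, 12 mm below the bar's top. x runs along the bar (a short steel mark is on its +x end), z is up. The bar is keyed to the works at an unknown angle: neither it nor the marks around it tell where the stop is; feel for it.
- dial_disc (a point): Centre of the dial disc's upper face, 67 mm above the table; turns with the bar. The dial clicks every 20 degrees (0.349 rad) and, let go, settles into the nearest click. Leaving a click takes about 0.1 N m, falling to zero half way to the next. It starts 1 to 5 clicks anticlockwise (from above) of the stop, and only some 8 clicks from the stop it ends at a second, hard stop, not to be used.
- stop: The dial's spring-cushioned clockwise stop, hidden in the case 42 mm above the table, 40 mm from the dial axis. The dial just touches it at its last click (click 0). Turned on, 0.03 rad past click 0 puts 5 N on it (0.2 N m at the dial, besides the click's 0.1): pressed firmly. 0.15 rad past puts 20 N (0.8 N m): forced. Let go, the dial springs back to click 0, from where four clicks are counted.
- bolt_grip (a point): The bolt tab: an upright steel plate on top of the case, 40 mm along the case's x, 12 mm thick along the case's y, rising from the case top to 88 mm above the table. This point is at its centre, 10 mm below its top edge. It slides along the case's +y, straight away from the dial, by 20 mm. Axes as the safe's.
- bolt (a joint): Travel of the bolt tab in m: 0 locked (start), 0.020 fully drawn, away from the dial. Sliding friction about 1.5 N. It stays where it is left. Unless the dial is exactly four clicks from the stop it is blocked after 2 mm.
- nose: The bolt's inner end, hidden inside the case (never seen), moving with the tab, origin 12 mm above the table. It passes freely through the gap in the dial's works when the dial is set and presses on them when it is not.
- tea_bowl: White ceramic tea bowl, 116 mm across, 62 mm high, loose, standing near the safe. Origin under its centre. A bystander.
- pawn: Black plastic chess pawn, 28 mm across, 45 mm high, loose, standing near the safe. Origin under its centre. A bystander.
- torch: Aluminium pocket torch, a cylinder 26 mm by 110 mm, lying on the table. A bystander.
- door_key: Brass door key, 45 mm long, lying in the shallow steel key tray. A bystander.
- rook_a: Small pale wooden chess piece standing on the chessboard, 20 mm across, 36 mm high. A bystander.
- rook_b: Another small pale wooden chess piece on the chessboard, of the same size. A bystander.

How it is judged:
On the way, in this order (a step that is already met when the one before it is completed fails the run):
1. the dial is pressed firmly against its clockwise stop (more than 5 N on the stop) (contact force between stop and anything else above 5 N), for 0.1 s.
2. with the dial four clicks back from the stop, the bolt tab is slid fully away from the dial (value of joint bolt above 0.017 m), for 0.2 s.
At the end, for the whole second after the job is handed in: The bolt tab stands fully drawn, more than 17 of its 20 mm away from the locked place, at rest, the dial no longer pressed on its stop, and both are let go. The tab can only get there with the dial four clicks from the stop (value of joint bolt above 0.017 m and velocity of joint bolt below 0.005 m/s and contact force between stop and anything else below 2.5 N); the robot touches nothing.
It fails at once if the dial is forced against its stop (20 N or more on the stop) (contact force between stop and anything else above 20 N).
It fails at once if the bolt tab is pushed while the dial is not set (its inner end presses on the works with 5 N or more) (contact force between nose and anything else above 5 N).
It fails at once if a bystander is displaced by more than 15 mm (distance of any of tea_bowl, pawn, torch, door_key, rook_a, rook_b from where it was at the start of the episode above 0.015 m).
It also fails if it takes over 72 s, if anything falls off the work surface, if the arm or the gripper's body presses on something with over 40 N, if the wrist force passes 120 N, or if a joint passes its speed limit or range.

## Working session

There is one attempt and no reset: what is moved stays moved. The work goes in short steps, Python scripts to look and compute and a tool call to move; the robot and the scene stay as the last step left them, time stands still between calls to the robot, and variables do not carry over. Pictures are saved under pics/ and viewed, and the job is handed in when it is done.

Besides the shell and the picture viewer there is one more tool, called as name(argument=value, ...) on one line, values as JSON. move_arm: Moves the arm, as the interface text tells. Its arguments: {"type":"object","properties":{"rows":{"type":"array"}},"required":["rows"]}

```bash
mkdir -p pics; cat > h.py <<'E'
from plant import manip
import numpy as np, cv2
def grab(n,f):
    g=manip.grab_frame(n); cv2.imwrite(f'pics/{f}.png',g['color'][:,:,::-1]); np.savez(f'pics/{f}.npz',**{k:np.array(v) for k,v in g.items()}); return g
def ray(g,u,v,z):
    K=np.array(g['intrinsics']);R=np.array(g['R']);t=np.array(g['t'])
    c=-R.T@t; d=R.T@np.linalg.inv(K)@np.array([u,v,1.0]); return c+d*(z-c[2])/d[2]
E
python3 - <<'E'
from h import *
print(manip.state())
for n in('scene','top'):
    g=grab(n,n+'0'); print(n,g['intrinsics'],-np.array(g['R']).T@np.array(g['t']))
E
```

```text
{'time': 0.0, 'joint_pos': array([ 1.06900696e+00,  5.33566994e-02,  1.61430960e+00, -2.12098133e-05,
        1.47598477e+00, -1.19004647e-01]), 'joint_vel': array([-0.00033935,  0.00070589,  0.00029307, -0.00071038, -0.00129626,
       -0.00139643]), 'joint_efforts': array([ 4.18096288e-04, -3.93678939e+01, -3.70179641e+01, -5.15756653e-06,
        6.87493608e-03, -1.58218927e-05]), 'tool_pos': array([0.23314515, 0.57921148, 0.23005379]), 'tool_rot': array([-3.04305052e-04,  1.90224919e-01,  9.81739997e-01, -9.83245564e-04]), 'contact_force': array([ 0.29257218,  0.11856496, -0.08306476]), 'ft_torque': array([ 0.02873531, -0.00342457, -0.00595326]), 'gripper_width': 1.0025384692301953}
scene [[384.94977076   0.         280.55998334]
 [  0.         384.94977076 205.60029743]
 [  0.           0.           1.        ]] [1.21196768 0.75127609 0.95567078]
top [[481.88565798   0.         280.91055048]
 [  0.         481.88565798 202.57898413]
 [  0.           0.           1.        ]] [ 0.37431666 -0.05685543  1.42608566]
```

View pics/scene0.png

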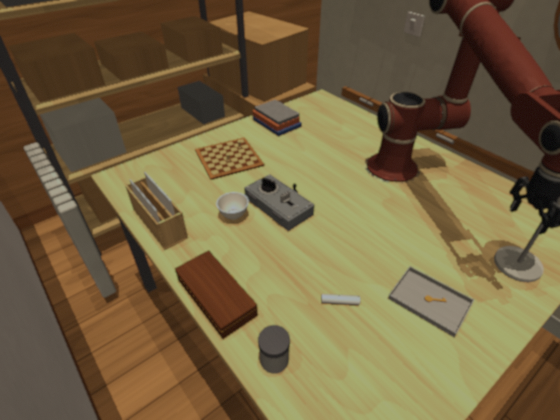

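View pics/top0.png

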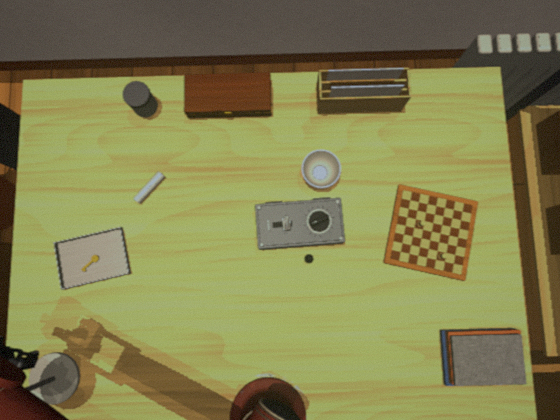

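```bash
python3 - <<'E'
from h import *
a=cv2.imread('pics/top0.png')[140:275,240:360]; cv2.imwrite('pics/z1.png',cv2.resize(a,None,fx=4.4,fy=4.4,interpolation=cv2.INTER_CUBIC))
a=cv2.imread('pics/scene0.png')[165:235,210:325]; cv2.imwrite('pics/z2.png',cv2.resize(a,None,fx=6.5,fy=6.5,interpolation=cv2.INTER_CUBIC))
E
```

```text
(no output)
```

View pics/z1.png

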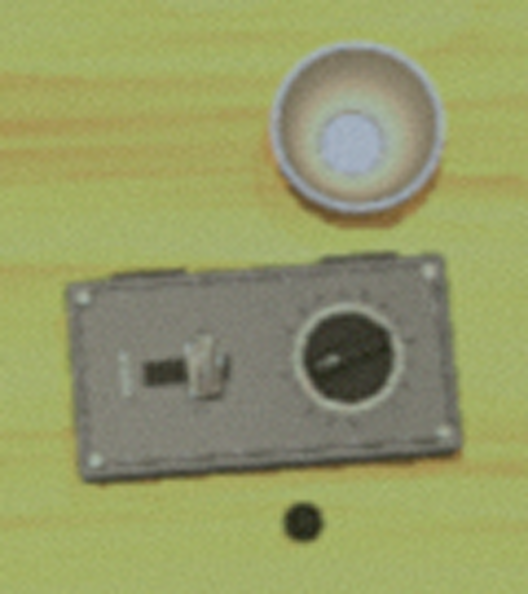

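View pics/z2.png

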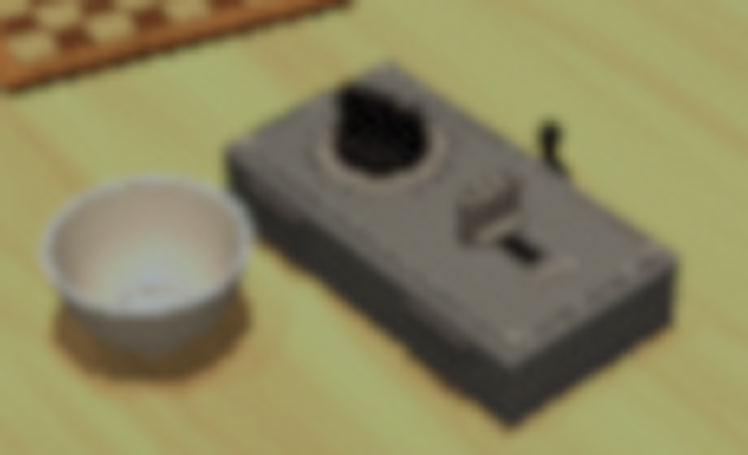

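```bash
python3 - <<'E'
from h import *
g=dict(np.load('pics/top0.npz'))
P=lambda x,y,z:ray(g,240+x/4.4-.5+.11,140+y/4.4-.5+.11,z)
s=[P(*p,.055) for p in((83,298),(429,271),(96,460),(445,432))]
for q in s: print(q.round(4))
c=sum(s)/4; yd=(s[0]-s[1]+s[2]-s[3]); yd/=np.linalg.norm(yd); print('c',c,'yaw of y axis',np.degrees(np.arctan2(-yd[0],yd[1])))
xd=np.array([yd[1],-yd[0],0])
print('dial from case',c-.055*yd, 'ring',P(349,357,.058),'disc',P(348,358,.067))
print('bolt top',P(207,358,.088), 'local', [(P(207,358,.088)-c)@xd,(P(207,358,.088)-c)@yd])
print('pawn',P(303,522,.045))
im=g['color'][205:237,302:337][:,:,::-1].astype(float); im=np.clip((im-10)*2.2,0,255).astype(np.uint8)
cv2.imwrite('pics/z3.png',cv2.resize(im,None,fx=16,fy=16,interpolation=cv2.INTER_CUBIC))
E
```

```text
[0.584  0.0128 0.055 ]
[ 0.5962 -0.214   0.055 ]
[0.4779 0.0062 0.055 ]
[ 0.4905 -0.2199  0.055 ]
c [ 0.53715126 -0.10371436  0.055     ] yaw of y axis 3.1152968718512986
dial from case [ 0.54014025 -0.15863308  0.055     ] ring [ 0.54046036 -0.15939055  0.058     ] disc [ 0.53873455 -0.15804773  0.067     ]
bolt top [ 0.53844019 -0.06698153  0.088     ] local [np.float64(0.0032832835702858642), np.float64(0.0366084899587874)]
pawn [ 0.43528611 -0.12665259  0.045     ]
```

View pics/z3.png

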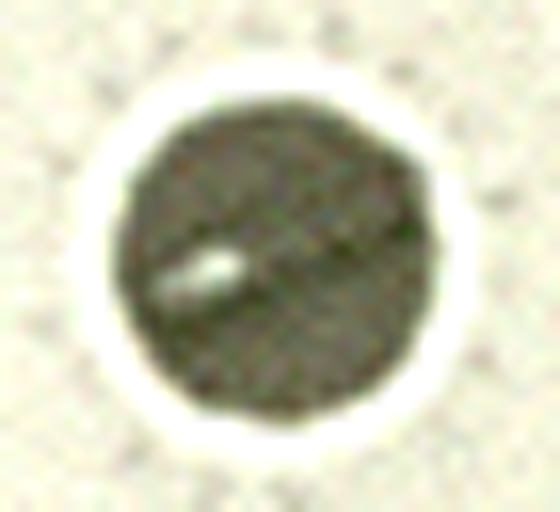

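move_arm(rows=[{"tx":-0.033,"ty":-0.0335},{"tx":-0.033,"ty":-0.0335},{"tx":-0.033,"ty":-0.0335},{"tx":-0.033,"ty":-0.0335},{"tx":-0.033,"ty":-0.0335},{"tx":-0.033,"ty":-0.0335},{"tx":-0.033,"ty":-0.0335},{"tx":-0.033,"ty":-0.0335},{"tx":-0.033,"ty":-0.0335},{"tx":-0.033,"ty":-0.0335},{"tx":-0.033,"ty":-0.0335},{"tx":-0.033,"ty":-0.0335}])

```text
schema error: expected keys tx, ty, tz, ax, ay, az, jaw
```

move_arm(rows=[{"tx":-0.033,"ty":-0.0335,"tz":0,"ax":0,"ay":0,"az":0,"jaw":0},{"tx":-0.033,"ty":-0.0335,"tz":0,"ax":0,"ay":0,"az":0,"jaw":0},{"tx":-0.033,"ty":-0.0335,"tz":0,"ax":0,"ay":0,"az":0,"jaw":0},{"tx":-0.033,"ty":-0.0335,"tz":0,"ax":0,"ay":0,"az":0,"jaw":0},{"tx":-0.033,"ty":-0.0335,"tz":0,"ax":0,"ay":0,"az":0,"jaw":0},{"tx":-0.033,"ty":-0.0335,"tz":0,"ax":0,"ay":0,"az":0,"jaw":0},{"tx":-0.033,"ty":-0.0335,"tz":0,"ax":0,"ay":0,"az":0,"jaw":0},{"tx":-0.033,"ty":-0.0335,"tz":0,"ax":0,"ay":0,"az":0,"jaw":0},{"tx":-0.033,"ty":-0.0335,"tz":0,"ax":0,"ay":0,"az":0,"jaw":0},{"tx":-0.033,"ty":-0.0335,"tz":0,"ax":0,"ay":0,"az":0,"jaw":0}])

```text
time: 1.1
tool_pos: [0.4164, 0.1332, 0.225]
tool_rot: [-0.002, 0.184, 0.983, -0.004]
contact_force: [0.5, 0.2, 0.8]
gripper_width: 1.0
```

```bash
cat >> h.py <<'E'
from scipy.spatial.transform import Rotation as Ro
def st(target=None,yaw=None):
    s=manip.state(); q=s['tool_rot']; R=Ro.from_quat([q[1],q[2],q[3],q[0]]).as_matrix()
    y=np.degrees(np.arctan2(R[1,1],R[0,1]))
    print('t%.2f'%s['time'],'p',s['tool_pos'].round(4),'yaw_y %.2f'%y,'z',R[:,2].round(4),'F',s['contact_force'].round(2),'T',s['ft_torque'].round(3),'w %.3f'%s['gripper_width'],'j6 %.3f'%s['joint_pos'][5])
    if target is not None: print('tool shift',(R.T@(np.array(target)-s['tool_pos'])).round(4), 'tilt fix (tool rotvec deg)',np.degrees(R.T@np.cross(R[:,2],[0,0,-1])).round(2), 'az', None if yaw is None else round(y-yaw,2))
    return s,R
E
python3 -c "
from h import *
st([.540,-.1587,.16],20)"
```

```text
t1.10 p [0.4164 0.1332 0.225 ] yaw_y 68.79 z [-0.0049 -0.0064 -1.    ] F [0.45 0.25 0.75] T [ 0.008 -0.051  0.006] w 1.000 j6 -1.058
tool shift [-0.2209 -0.2269  0.0662] tilt fix (tool rotvec deg) [-0.45 -0.13  0.  ] az 48.79
```

move_arm(rows=[{"tx":-0.034,"ty":-0.035,"tz":0,"ax":-0.1,"ay":0,"az":0,"jaw":0},{"tx":-0.034,"ty":-0.035,"tz":0,"ax":-0.1,"ay":0,"az":0,"jaw":0},{"tx":-0.034,"ty":-0.035,"tz":0,"ax":-0.1,"ay":0,"az":0,"jaw":0},{"tx":-0.034,"ty":-0.035,"tz":0,"ax":-0.1,"ay":0,"az":0,"jaw":0},{"tx":-0.034,"ty":-0.035,"tz":0,"ax":-0.1,"ay":0,"az":0,"jaw":0},{"tx":-0.03,"ty":-0.03,"tz":0,"ax":0,"ay":0,"az":0,"jaw":0},{"tx":0,"ty":0,"tz":0.01,"ax":0,"ay":0,"az":8,"jaw":0},{"tx":0,"ty":0,"tz":0.01,"ax":0,"ay":0,"az":8,"jaw":0},{"tx":0,"ty":0,"tz":0.01,"ax":0,"ay":0,"az":8,"jaw":0},{"tx":0,"ty":0,"tz":0.01,"ax":0,"ay":0,"az":8,"jaw":0},{"tx":0,"ty":0,"tz":0.01,"ax":0,"ay":0,"az":8,"jaw":0},{"tx":0,"ty":0,"tz":0,"ax":0,"ay":0,"az":7,"jaw":0}])

```text
time: 2.3
tool_pos: [0.5274, -0.1465, 0.1675]
tool_rot: [-0.004, 0.579, 0.815, -0.0]
contact_force: [0.9, -1.0, 0.3]
gripper_width: 0.997
```

```bash
python3 -c "
from h import *
st([.540,-.1587,.12],20)
grab('scene','scene1')
g=grab('top','top1')
a=cv2.imread('pics/scene1.png')[145:245,210:325]; cv2.imwrite('pics/z4.png',cv2.resize(a,None,fx=5.5,fy=5.5,interpolation=cv2.INTER_CUBIC))
"
```

```text
t2.30 p [ 0.5274 -0.1465  0.1675] yaw_y 19.20 z [-0.0072  0.0046 -1.    ] F [ 0.88 -0.96  0.28] T [-0.031  0.041 -0.002] w 0.997 j6 -0.743
tool shift [-0.016   0.0082  0.0473] tilt fix (tool rotvec deg) [-0.3  -0.39  0.  ] az -0.8
```

View pics/z4.png

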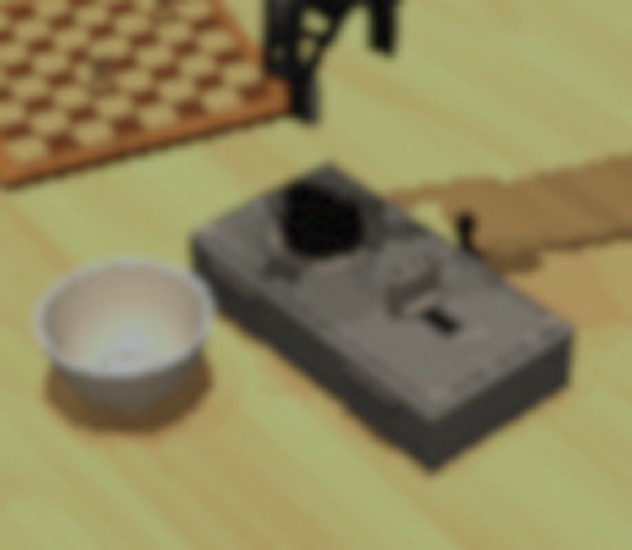

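move_arm(rows=[{"tx":-0.016,"ty":0.008,"tz":0.02,"ax":-0.3,"ay":-0.4,"az":-0.8,"jaw":0},{"tx":0,"ty":0,"tz":0.02,"ax":0,"ay":0,"az":0,"jaw":0},{"tx":0,"ty":0,"tz":0.01,"ax":0,"ay":0,"az":0,"jaw":0},{"tx":0,"ty":0,"tz":0,"ax":0,"ay":0,"az":0,"jaw":0}])

```text
time: 2.8
tool_pos: [0.5424, -0.1597, 0.1189]
tool_rot: [0.003, 0.566, 0.824, 0.001]
contact_force: [-0.7, 0.1, -0.2]
gripper_width: 1.001
```

```bash
python3 -c "
from h import *
st([.540,-.1587,.072],20)
"
```

```text
t2.80 p [ 0.5424 -0.1597  0.1189] yaw_y 21.01 z [ 0.0054 -0.0025 -1.    ] F [-0.69  0.09 -0.18] T [ 0.015 -0.041  0.   ] w 1.001 j6 -0.785
tool shift [ 0.002  -0.0021  0.0469] tilt fix (tool rotvec deg) [ 0.24  0.25 -0.  ] az 1.01
```

move_arm(rows=[{"tx":0.002,"ty":-0.002,"tz":0.02,"ax":0.2,"ay":0.2,"az":1,"jaw":0},{"tx":0,"ty":0,"tz":0.015,"ax":0,"ay":0,"az":0,"jaw":100},{"tx":0,"ty":0,"tz":0.01,"ax":0,"ay":0,"az":0,"jaw":150},{"tx":0,"ty":0,"tz":0,"ax":0,"ay":0,"az":0,"jaw":180},{"tx":0,"ty":0,"tz":0,"ax":0,"ay":0,"az":0,"jaw":190},{"tx":0,"ty":0,"tz":0,"ax":0,"ay":0,"az":0,"jaw":195},{"tx":0,"ty":0,"tz":0,"ax":0,"ay":0,"az":0,"jaw":195}])

```text
time: 3.5
tool_pos: [0.543, -0.1596, 0.0772]
tool_rot: [0.004, 0.571, 0.821, 0.001]
contact_force: [-0.1, 0.4, 0.9]
gripper_width: 0.232
```

```bash
python3 -c "
from h import *
st([.540,-.1587,.072],20)
grab('top','top2');grab('scene','scene2')
a=cv2.imread('pics/scene2.png')[145:245,210:325]; b=cv2.imread('pics/top2.png')[160:270,250:365];
cv2.imwrite('pics/z5.png',np.vstack([cv2.resize(x,(400,370),interpolation=cv2.INTER_CUBIC) for x in(a,b)])[:, :] if 0 else np.hstack([cv2.resize(x,(400,370),interpolation=cv2.INTER_CUBIC) for x in(a,b)]))
"
```

```text
t3.50 p [ 0.543  -0.1596  0.0772] yaw_y 20.29 z [ 0.008  -0.0035 -1.    ] F [-0.14  0.45  0.9 ] T [ 0.055  0.015 -0.038] w 0.232 j6 -0.771
tool shift [ 0.0019 -0.0026  0.0052] tilt fix (tool rotvec deg) [ 0.36  0.35 -0.  ] az 0.29
```

View pics/z5.png

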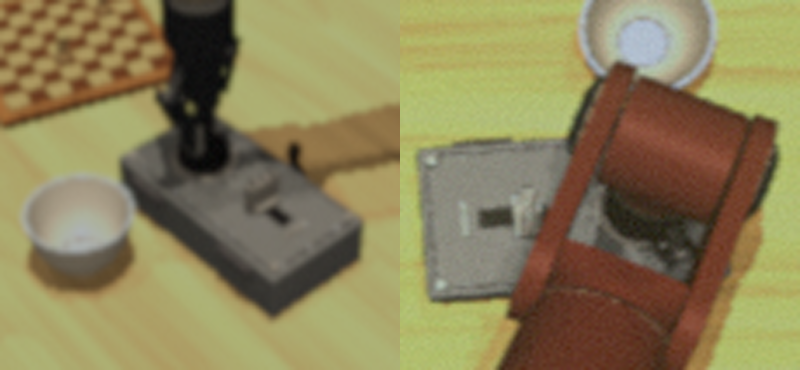

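move_arm(rows=[{"tx":0.002,"ty":-0.003,"tz":0.005,"ax":0.4,"ay":0.4,"az":0,"jaw":195},{"tx":0,"ty":0,"tz":0,"ax":0,"ay":0,"az":0,"jaw":195},{"tx":0,"ty":0,"tz":0,"ax":0,"ay":0,"az":0,"jaw":205},{"tx":0,"ty":0,"tz":0,"ax":0,"ay":0,"az":0,"jaw":210}])

```text
time: 4.0
tool_pos: [0.5395, -0.1588, 0.0723]
tool_rot: [-0.001, 0.572, 0.821, -0.0]
contact_force: [0.0, 0.2, 0.7]
gripper_width: 0.178
```

```bash
python3 -c "
from h import *
st([.540,-.1587,.072],20)
"
```

```text
t4.00 p [ 0.5395 -0.1588  0.0723] yaw_y 20.29 z [-9.e-04  6.e-04 -1.e+00] F [0.04 0.25 0.65] T [ 0.023  0.025 -0.006] w 0.178 j6 -0.773
tool shift [-0.0001  0.0005  0.0003] tilt fix (tool rotvec deg) [-0.04 -0.05  0.  ] az 0.29
```

move_arm(rows=[{"tx":0,"ty":0,"tz":0,"ax":0,"ay":0,"az":0,"jaw":215},{"tx":0,"ty":0,"tz":0,"ax":0,"ay":0,"az":0,"jaw":220},{"tx":0,"ty":0,"tz":0,"ax":0,"ay":0,"az":0,"jaw":225},{"tx":0,"ty":0,"tz":0,"ax":0,"ay":0,"az":0,"jaw":225}])

```text
time: 4.4
tool_pos: [0.5394, -0.1589, 0.0725]
tool_rot: [-0.001, 0.571, 0.821, -0.0]
contact_force: [-0.5, 0.7, 0.7]
gripper_width: 0.136
```

```bash
python3 -c "
from h import *
st([.540,-.1587,.072],20)
"
```

```text
t4.40 p [ 0.5394 -0.1589  0.0725] yaw_y 20.32 z [-1.1e-03  3.0e-04 -1.0e+00] F [-0.49  0.67  0.72] T [0.032 0.041 0.081] w 0.136 j6 -0.773
tool shift [0.     0.0006 0.0005] tilt fix (tool rotvec deg) [-0.05 -0.04  0.  ] az 0.32
```

move_arm(rows=[{"tx":0,"ty":0,"tz":0,"ax":0,"ay":0,"az":0,"jaw":240},{"tx":0,"ty":0,"tz":0,"ax":0,"ay":0,"az":0,"jaw":255},{"tx":0,"ty":0,"tz":0,"ax":0,"ay":0,"az":0,"jaw":255}])

```text
time: 4.7
tool_pos: [0.5394, -0.1589, 0.0724]
tool_rot: [-0.001, 0.571, 0.821, -0.0]
contact_force: [0.3, -0.5, -0.7]
gripper_width: 0.138
```

```bash
python3 -c "
from h import *
st([.540,-.1587,.072],20)
"
```

```text
t4.70 p [ 0.5394 -0.1589  0.0724] yaw_y 20.32 z [-1.2e-03  3.0e-04 -1.0e+00] F [ 0.31 -0.5  -0.7 ] T [0.024 0.062 0.101] w 0.138 j6 -0.773
tool shift [-0.      0.0006  0.0004] tilt fix (tool rotvec deg) [-0.06 -0.04  0.  ] az 0.32
```

move_arm(rows=[{"tx":0,"ty":0,"tz":0,"ax":0,"ay":0,"az":-1,"jaw":255},{"tx":0,"ty":0,"tz":0,"ax":0,"ay":0,"az":0,"jaw":255}])

```text
time: 4.9
tool_pos: [0.5394, -0.1589, 0.0725]
tool_rot: [-0.001, 0.563, 0.826, -0.0]
contact_force: [-0.9, 1.0, 0.9]
gripper_width: 0.145
```

```bash
python3 -c "
from h import *
st([.540,-.1587,.072],20)
"
```

```text
t4.90 p [ 0.5394 -0.1589  0.0725] yaw_y 21.42 z [-1.1e-03  3.0e-04 -1.0e+00] F [-0.87  0.99  0.89] T [0.022 0.031 0.06 ] w 0.145 j6 -0.792
tool shift [-0.      0.0006  0.0005] tilt fix (tool rotvec deg) [-0.05 -0.04 -0.  ] az 1.42
```

move_arm(rows=[{"tx":0,"ty":0,"tz":0,"ax":0,"ay":0,"az":-1,"jaw":255},{"tx":0,"ty":0,"tz":0,"ax":0,"ay":0,"az":0,"jaw":255}])

```text
time: 5.1
tool_pos: [0.5394, -0.1589, 0.0725]
tool_rot: [-0.001, 0.556, 0.831, -0.0]
contact_force: [-0.3, -0.7, -0.4]
gripper_width: 0.139
```

```bash
python3 -c "
from h import *
st([.540,-.1587,.072],20)
"
```

```text
t5.10 p [ 0.5394 -0.1589  0.0725] yaw_y 22.49 z [-1.2e-03  4.0e-04 -1.0e+00] F [-0.26 -0.66 -0.41] T [-0.002  0.054  0.007] w 0.139 j6 -0.811
tool shift [-0.      0.0006  0.0005] tilt fix (tool rotvec deg) [-0.05 -0.05 -0.  ] az 2.49
```

move_arm(rows=[{"tx":0,"ty":0,"tz":0,"ax":0,"ay":0,"az":5,"jaw":255},{"tx":0,"ty":0,"tz":0,"ax":0,"ay":0,"az":5,"jaw":255},{"tx":0,"ty":0,"tz":0,"ax":0,"ay":0,"az":5,"jaw":255},{"tx":0,"ty":0,"tz":0,"ax":0,"ay":0,"az":3,"jaw":255},{"tx":0,"ty":0,"tz":0,"ax":0,"ay":0,"az":2,"jaw":255},{"tx":0,"ty":0,"tz":0,"ax":0,"ay":0,"az":1,"jaw":255},{"tx":0,"ty":0,"tz":0,"ax":0,"ay":0,"az":0,"jaw":255}])

```text
time: 5.8
tool_pos: [0.5395, -0.1589, 0.0725]
tool_rot: [-0.001, 0.703, 0.711, -0.0]
contact_force: [-0.2, -0.5, 0.7]
gripper_width: 0.139
```

```bash
python3 -c "
from h import *
st([.540,-.1587,.072],0.6)
"
```

```text
t5.80 p [ 0.5395 -0.1589  0.0725] yaw_y 0.66 z [-1.1e-03  4.0e-04 -1.0e+00] F [-0.21 -0.5   0.67] T [0.039 0.014 0.074] w 0.139 j6 -0.430
tool shift [0.0002 0.0006 0.0005] tilt fix (tool rotvec deg) [-0.06 -0.02 -0.  ] az 0.06
```

move_arm(rows=[{"tx":0,"ty":0,"tz":0,"ax":0,"ay":0,"az":5,"jaw":255},{"tx":0,"ty":0,"tz":0,"ax":0,"ay":0,"az":5,"jaw":255},{"tx":0,"ty":0,"tz":0,"ax":0,"ay":0,"az":4,"jaw":255},{"tx":0,"ty":0,"tz":0,"ax":0,"ay":0,"az":3,"jaw":255},{"tx":0,"ty":0,"tz":0,"ax":0,"ay":0,"az":2,"jaw":255},{"tx":0,"ty":0,"tz":0,"ax":0,"ay":0,"az":1,"jaw":255},{"tx":0,"ty":0,"tz":0,"ax":0,"ay":0,"az":0,"jaw":255}])

```text
time: 6.5
tool_pos: [0.5394, -0.1589, 0.0725]
tool_rot: [-0.001, 0.819, 0.574, -0.0]
contact_force: [-0.0, -0.4, 0.6]
gripper_width: 0.141
```

```bash
python3 -c "
from h import *
st([.540,-.1587,.072],-19.4)
"
```

```text
t6.50 p [ 0.5394 -0.1589  0.0725] yaw_y -19.96 z [-1.e-03  5.e-04 -1.e+00] F [-0.   -0.43  0.65] T [0.049 0.043 0.064] w 0.141 j6 -0.071
tool shift [0.0004 0.0005 0.0005] tilt fix (tool rotvec deg) [-0.07 -0.01 -0.  ] az -0.56
```

Not the stop (0.06 N m at 2.5° past a click). On to the next.

move_arm(rows=[{"tx":0,"ty":0,"tz":0,"ax":0,"ay":0,"az":5,"jaw":255},{"tx":0,"ty":0,"tz":0,"ax":0,"ay":0,"az":5,"jaw":255},{"tx":0,"ty":0,"tz":0,"ax":0,"ay":0,"az":4,"jaw":255},{"tx":0,"ty":0,"tz":0,"ax":0,"ay":0,"az":3,"jaw":255},{"tx":0,"ty":0,"tz":0,"ax":0,"ay":0,"az":1,"jaw":255},{"tx":0,"ty":0,"tz":0,"ax":0,"ay":0,"az":1,"jaw":255},{"tx":0,"ty":0,"tz":0,"ax":0,"ay":0,"az":0,"jaw":255}])

```text
time: 7.2
tool_pos: [0.5395, -0.1589, 0.0725]
tool_rot: [-0.0, 0.904, 0.427, -0.0]
contact_force: [-0.8, 0.8, 1.2]
gripper_width: 0.14
```

```bash
python3 -c "
from h import *
st([.540,-.1587,.072],-39.4)
"
```

```text
t7.20 p [ 0.5395 -0.1589  0.0725] yaw_y -39.45 z [-1.e-03  6.e-04 -1.e+00] F [-0.76  0.83  1.19] T [-0.001  0.053 -0.013] w 0.140 j6 0.270
tool shift [0.0005 0.0003 0.0005] tilt fix (tool rotvec deg) [-0.06  0.01 -0.  ] az -0.05
```

move_arm(rows=[{"tx":0,"ty":0,"tz":0,"ax":0,"ay":0,"az":0,"jaw":255}])

```text
time: 7.3
tool_pos: [0.5395, -0.1589, 0.0725]
tool_rot: [-0.0, 0.904, 0.427, -0.0]
contact_force: [-0.7, 0.3, 0.2]
gripper_width: 0.136
```

```bash
python3 -c "
from h import *
st([.540,-.1587,.072],-39.4)
"
```

```text
t7.30 p [ 0.5395 -0.1589  0.0725] yaw_y -39.42 z [-9.e-04  5.e-04 -1.e+00] F [-0.7   0.33  0.16] T [-0.007  0.078  0.079] w 0.136 j6 0.269
tool shift [0.0005 0.0003 0.0005] tilt fix (tool rotvec deg) [-0.06  0.01 -0.  ] az -0.02
```

move_arm(rows=[{"tx":0,"ty":0,"tz":0,"ax":0,"ay":0,"az":1,"jaw":255},{"tx":0,"ty":0,"tz":0,"ax":0,"ay":0,"az":0,"jaw":255}])

```text
time: 7.5
tool_pos: [0.5394, -0.1589, 0.0725]
tool_rot: [-0.0, 0.908, 0.419, -0.0]
contact_force: [-0.9, -0.0, -0.5]
gripper_width: 0.136
```

```bash
python3 -c "
from h import *
st([.540,-.1587,.072],-39.4)
"
```

```text
t7.50 p [ 0.5394 -0.1589  0.0725] yaw_y -40.46 z [-1.e-03  6.e-04 -1.e+00] F [-0.86 -0.02 -0.54] T [-0.012  0.09   0.05 ] w 0.136 j6 0.287
tool shift [0.0005 0.0003 0.0005] tilt fix (tool rotvec deg) [-0.06  0.01 -0.  ] az -1.06
```

move_arm(rows=[{"tx":0,"ty":0,"tz":0,"ax":0,"ay":0,"az":5,"jaw":255},{"tx":0,"ty":0,"tz":0,"ax":0,"ay":0,"az":5,"jaw":255},{"tx":0,"ty":0,"tz":0,"ax":0,"ay":0,"az":4,"jaw":255},{"tx":0,"ty":0,"tz":0,"ax":0,"ay":0,"az":2,"jaw":255},{"tx":0,"ty":0,"tz":0,"ax":0,"ay":0,"az":2,"jaw":255},{"tx":0,"ty":0,"tz":0,"ax":0,"ay":0,"az":1,"jaw":255},{"tx":0,"ty":0,"tz":0,"ax":0,"ay":0,"az":0,"jaw":255}])

```text
time: 8.2
tool_pos: [0.5395, -0.1589, 0.0725]
tool_rot: [-0.0, 0.966, 0.257, -0.0]
contact_force: [0.1, -0.1, -0.1]
gripper_width: 0.135
```

```bash
python3 -c "
from h import *
st([.540,-.1587,.072],-59.4)
"
```

```text
t8.20 p [ 0.5395 -0.1589  0.0725] yaw_y -60.20 z [-9.e-04  5.e-04 -1.e+00] F [ 0.12 -0.11 -0.12] T [-0.    -0.009  0.208] w 0.135 j6 0.632
tool shift [0.0006 0.0001 0.0005] tilt fix (tool rotvec deg) [-0.05  0.03 -0.  ] az -0.8
```

move_arm(rows=[{"tx":0,"ty":0,"tz":0,"ax":0,"ay":0,"az":0.7,"jaw":255},{"tx":0,"ty":0,"tz":0,"ax":0,"ay":0,"az":0,"jaw":255}])

```text
time: 8.4
tool_pos: [0.5395, -0.1589, 0.0725]
tool_rot: [-0.0, 0.968, 0.251, -0.0]
contact_force: [-0.2, 1.4, 0.1]
gripper_width: 0.135
```

```bash
python3 -c "
from h import *
st([.540,-.1587,.072],-59.4)
"
```

```text
t8.40 p [ 0.5395 -0.1589  0.0725] yaw_y -60.87 z [-9.e-04  3.e-04 -1.e+00] F [-0.23  1.36  0.08] T [0.033 0.091 0.227] w 0.135 j6 0.644
tool shift [0.0005 0.0001 0.0005] tilt fix (tool rotvec deg) [-0.04  0.04  0.  ] az -1.47
```

move_arm(rows=[{"tx":0,"ty":0,"tz":0,"ax":0,"ay":0,"az":0,"jaw":255}])

```text
time: 8.5
tool_pos: [0.5396, -0.1589, 0.0725]
tool_rot: [-0.0, 0.968, 0.252, -0.0]
contact_force: [-0.6, 0.0, 0.1]
gripper_width: 0.14
```

```bash
python3 -c "
from h import *
st([.540,-.1587,.072],-59.4)
"
```

```text
t8.50 p [ 0.5396 -0.1589  0.0725] yaw_y -60.86 z [-8.e-04  3.e-04 -1.e+00] F [-0.62  0.04  0.13] T [-0.013  0.07   0.274] w 0.140 j6 0.644
tool shift [0.0005 0.     0.0005] tilt fix (tool rotvec deg) [-0.04  0.03  0.  ] az -1.46
```

move_arm(rows=[{"tx":0,"ty":0,"tz":0,"ax":0,"ay":0,"az":0.8,"jaw":255},{"tx":0,"ty":0,"tz":0,"ax":0,"ay":0,"az":0.8,"jaw":255},{"tx":0,"ty":0,"tz":0,"ax":0,"ay":0,"az":0,"jaw":255}])

```text
time: 8.8
tool_pos: [0.5395, -0.1589, 0.0724]
tool_rot: [-0.0, 0.971, 0.237, -0.0]
contact_force: [0.6, -0.1, 0.1]
gripper_width: 0.138
```

```bash
python3 -c "
from h import *
st([.540,-.1587,.072],-59.4)
"
```

```text
t8.80 p [ 0.5395 -0.1589  0.0724] yaw_y -62.54 z [-1.e-03  1.e-04 -1.e+00] F [ 0.61 -0.06  0.11] T [0.043 0.084 0.333] w 0.138 j6 0.673
tool shift [0.0005 0.0001 0.0004] tilt fix (tool rotvec deg) [-0.03  0.05 -0.  ] az -3.14
```

move_arm(rows=[{"tx":0,"ty":0,"tz":0,"ax":0,"ay":0,"az":0,"jaw":255}])

```text
time: 8.9
tool_pos: [0.5395, -0.1589, 0.0725]
tool_rot: [-0.0, 0.971, 0.237, -0.0]
contact_force: [-0.6, 0.0, 1.2]
gripper_width: 0.142
```

```bash
python3 -c "
from h import *
st([.540,-.1587,.072],-59.4)
"
```

```text
t8.90 p [ 0.5395 -0.1589  0.0725] yaw_y -62.54 z [-1.e-03  1.e-04 -1.e+00] F [-0.64  0.02  1.22] T [-0.003 -0.012  0.361] w 0.142 j6 0.673
tool shift [0.0005 0.     0.0005] tilt fix (tool rotvec deg) [-0.03  0.05  0.  ] az -3.14
```

move_arm(rows=[{"tx":0,"ty":0,"tz":0,"ax":0,"ay":0,"az":0.8,"jaw":255},{"tx":0,"ty":0,"tz":0,"ax":0,"ay":0,"az":0,"jaw":255},{"tx":0,"ty":0,"tz":0,"ax":0,"ay":0,"az":0,"jaw":255}])

```text
time: 9.2
tool_pos: [0.5395, -0.1589, 0.0725]
tool_rot: [-0.0, 0.973, 0.23, -0.0]
contact_force: [-0.4, 0.1, 0.9]
gripper_width: 0.14
```

```bash
python3 -c "
from h import *
st([.540,-.1587,.072],-59.4)
"
```

```text
t9.20 p [ 0.5395 -0.1589  0.0725] yaw_y -63.38 z [-9.e-04 -0.e+00 -1.e+00] F [-0.41  0.1   0.94] T [-0.031  0.022  0.486] w 0.140 j6 0.688
tool shift [0.0005 0.     0.0005] tilt fix (tool rotvec deg) [-0.02  0.05  0.  ] az -3.98
```

move_arm(rows=[{"tx":0,"ty":0,"tz":0,"ax":0,"ay":0,"az":0,"jaw":255}])

```text
time: 9.3
tool_pos: [0.5395, -0.1589, 0.0725]
tool_rot: [-0.0, 0.973, 0.23, -0.0]
contact_force: [-0.2, -0.3, 0.3]
gripper_width: 0.141
```

```bash
python3 -c "
from h import *
st([.540,-.1587,.072],-59.4)
"
```

```text
t9.30 p [ 0.5395 -0.1589  0.0725] yaw_y -63.38 z [-9.e-04 -0.e+00 -1.e+00] F [-0.15 -0.28  0.32] T [ 0.022 -0.002  0.516] w 0.141 j6 0.688
tool shift [0.0005 0.     0.0005] tilt fix (tool rotvec deg) [-0.02  0.05 -0.  ] az -3.98
```

move_arm(rows=[{"tx":0,"ty":0,"tz":0,"ax":0,"ay":0,"az":-5,"jaw":255},{"tx":0,"ty":0,"tz":0,"ax":0,"ay":0,"az":-8,"jaw":255},{"tx":0,"ty":0,"tz":0,"ax":0,"ay":0,"az":-8,"jaw":255},{"tx":0,"ty":0,"tz":0,"ax":0,"ay":0,"az":-8,"jaw":255},{"tx":0,"ty":0,"tz":0,"ax":0,"ay":0,"az":-8,"jaw":255},{"tx":0,"ty":0,"tz":0,"ax":0,"ay":0,"az":-8,"jaw":255},{"tx":0,"ty":0,"tz":0,"ax":0,"ay":0,"az":-8,"jaw":255},{"tx":0,"ty":0,"tz":0,"ax":0,"ay":0,"az":-8,"jaw":255},{"tx":0,"ty":0,"tz":0,"ax":0,"ay":0,"az":-8,"jaw":255},{"tx":0,"ty":0,"tz":0,"ax":0,"ay":0,"az":-6,"jaw":255},{"tx":0,"ty":0,"tz":0,"ax":0,"ay":0,"az":0,"jaw":255}])

```text
time: 10.4
tool_pos: [0.5394, -0.1589, 0.0725]
tool_rot: [-0.001, 0.617, 0.787, 0.001]
contact_force: [-0.5, 1.2, -0.8]
gripper_width: 0.139
```

```bash
python3 -c "
from h import *
st([.540,-.1587,.072],22.6)
"
```

```text
t10.40 p [ 0.5394 -0.1589  0.0725] yaw_y 13.79 z [-0.      0.0034 -1.    ] F [-0.49  1.19 -0.8 ] T [-0.052 -0.004 -0.033] w 0.139 j6 -0.662
tool shift [0.0001 0.0006 0.0005] tilt fix (tool rotvec deg) [ 0.05 -0.19 -0.  ] az -8.81
```

move_arm(rows=[{"tx":0,"ty":0,"tz":0,"ax":0,"ay":0,"az":-5,"jaw":255},{"tx":0,"ty":0,"tz":0,"ax":0,"ay":0,"az":-3.5,"jaw":255},{"tx":0,"ty":0,"tz":0,"ax":0,"ay":0,"az":0,"jaw":255}])

```text
time: 10.7
tool_pos: [0.5394, -0.1589, 0.0725]
tool_rot: [-0.001, 0.559, 0.829, 0.002]
contact_force: [-0.6, 1.1, -0.4]
gripper_width: 0.14
```

```bash
python3 -c "
from h import *
st([.540,-.1587,.072],22.6)
"
```

```text
t10.70 p [ 0.5394 -0.1589  0.0725] yaw_y 22.05 z [ 1.0e-04  3.9e-03 -1.0e+00] F [-0.58  1.07 -0.4 ] T [-0.034  0.008  0.125] w 0.140 j6 -0.807
tool shift [-0.      0.0006  0.0005] tilt fix (tool rotvec deg) [ 0.09 -0.21  0.  ] az -0.55
```

move_arm(rows=[{"tx":0,"ty":0,"tz":0,"ax":0,"ay":0,"az":-1,"jaw":255},{"tx":0,"ty":0,"tz":0,"ax":0,"ay":0,"az":0,"jaw":255}])

```text
time: 10.9
tool_pos: [0.5394, -0.1589, 0.0724]
tool_rot: [-0.001, 0.553, 0.833, 0.002]
contact_force: [-0.5, 0.2, 0.8]
gripper_width: 0.137
```

```bash
python3 -c "
from h import *
st([.540,-.1587,.072],22.6)
"
```

```text
t10.90 p [ 0.5394 -0.1589  0.0724] yaw_y 22.81 z [ 1.0e-04  4.2e-03 -1.0e+00] F [-0.48  0.2   0.77] T [-0.08   0.004 -0.078] w 0.137 j6 -0.820
tool shift [-0.0001  0.0006  0.0004] tilt fix (tool rotvec deg) [ 0.1  -0.22 -0.  ] az 0.21
```

move_arm(rows=[{"tx":0,"ty":0,"tz":0,"ax":0,"ay":0,"az":0,"jaw":255}])

```text
time: 11.0
tool_pos: [0.5394, -0.1589, 0.0725]
tool_rot: [-0.001, 0.554, 0.833, 0.002]
contact_force: [-0.3, 0.3, 0.4]
gripper_width: 0.136
```

```bash
python3 -c "
from h import *
st([.540,-.1587,.072],22.6)
"
```

```text
t11.00 p [ 0.5394 -0.1589  0.0725] yaw_y 22.73 z [ 2.0e-04  4.2e-03 -1.0e+00] F [-0.26  0.31  0.43] T [-0.039  0.075 -0.02 ] w 0.136 j6 -0.819
tool shift [-0.      0.0006  0.0005] tilt fix (tool rotvec deg) [ 0.1  -0.22 -0.  ] az 0.13
```

move_arm(rows=[{"tx":0,"ty":0,"tz":0,"ax":0,"ay":0,"az":0,"jaw":190},{"tx":0,"ty":0,"tz":0,"ax":0,"ay":0,"az":0,"jaw":180},{"tx":0,"ty":0,"tz":-0.01,"ax":0,"ay":0,"az":0,"jaw":180},{"tx":0,"ty":0,"tz":-0.03,"ax":0,"ay":0,"az":0,"jaw":180},{"tx":0,"ty":0,"tz":-0.03,"ax":0,"ay":0,"az":0,"jaw":255},{"tx":0.037,"ty":0.015,"tz":-0.01,"ax":0,"ay":0,"az":0,"jaw":255},{"tx":0.037,"ty":0.015,"tz":0,"ax":0,"ay":0,"az":0,"jaw":255},{"tx":0.037,"ty":0.015,"tz":0,"ax":0,"ay":0,"az":0,"jaw":255},{"tx":0.037,"ty":0.015,"tz":0,"ax":0,"ay":0,"az":0,"jaw":255},{"tx":0.037,"ty":0.015,"tz":0,"ax":0,"ay":0,"az":0,"jaw":255},{"tx":0.037,"ty":0.015,"tz":0,"ax":0,"ay":0,"az":0,"jaw":255}])

```text
time: 12.1
tool_pos: [0.5407, 0.0835, 0.1656]
tool_rot: [0.004, 0.559, 0.829, 0.005]
contact_force: [0.7, 0.7, 0.6]
gripper_width: 0.001
```

```bash
python3 -c "
from h import *
st()
g=grab('top','top3')
im=g['color'][205:237,302:337][:,:,::-1].astype(float); im=np.clip((im-10)*2.2,0,255).astype(np.uint8)
b=cv2.imread('pics/top3.png')[160:270,240:350]
cv2.imwrite('pics/z6.png',np.hstack([cv2.resize(x,(400,366),interpolation=cv2.INTER_CUBIC) for x in(im,b)]))
"
```

```text
t12.10 p [0.5407 0.0835 0.1656] yaw_y 21.98 z [ 0.0113  0.0033 -0.9999] F [0.65 0.74 0.58] T [ 0.014 -0.067  0.043] w 0.001 j6 -0.369
```

View pics/z6.png

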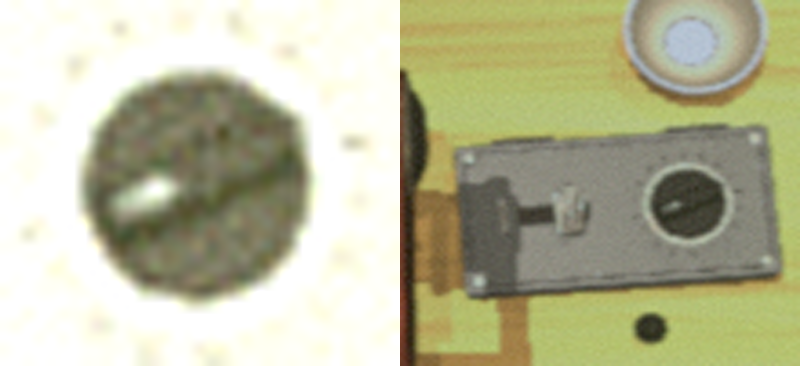

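move_arm(rows=[{"tx":0,"ty":0,"tz":0,"ax":0,"ay":0,"az":7,"jaw":255},{"tx":0,"ty":0,"tz":0,"ax":0,"ay":0,"az":6,"jaw":255},{"tx":0,"ty":0,"tz":0,"ax":0,"ay":0,"az":6,"jaw":255},{"tx":-0.04,"ty":0,"tz":0,"ax":0,"ay":0,"az":0,"jaw":255},{"tx":-0.04,"ty":0,"tz":0,"ax":0,"ay":0,"az":0,"jaw":255},{"tx":-0.04,"ty":0,"tz":0,"ax":0,"ay":0,"az":0,"jaw":255},{"tx":-0.04,"ty":0,"tz":0,"ax":0,"ay":0,"az":0,"jaw":255},{"tx":-0.02,"ty":0,"tz":0,"ax":0,"ay":0,"az":0,"jaw":255},{"tx":0,"ty":0,"tz":0,"ax":0,"ay":0,"az":0,"jaw":255}])

```text
time: 13.05
tool_pos: [0.5515, -0.0935, 0.1734]
tool_rot: [0.006, 0.688, 0.726, 0.01]
contact_force: [0.3, 0.3, -0.3]
gripper_width: -0.001
```

```bash
python3 -c "
from h import *
st([.538,-.0987,.07],3.1)
"
```

```text
t13.05 p [ 0.5515 -0.0935  0.1734] yaw_y 3.03 z [ 0.022   0.0071 -0.9997] F [ 0.29  0.27 -0.28] T [-0.025 -0.017  0.017] w -0.001 j6 -0.363
tool shift [-0.0051 -0.0161  0.103 ] tilt fix (tool rotvec deg) [ 1.28 -0.34  0.  ] az -0.07
```

move_arm(rows=[{"tx":-0.005,"ty":-0.015,"tz":0,"ax":1.3,"ay":-0.3,"az":0,"jaw":255},{"tx":0,"ty":0,"tz":0.03,"ax":0,"ay":0,"az":0,"jaw":255},{"tx":0,"ty":0,"tz":0.03,"ax":0,"ay":0,"az":0,"jaw":255},{"tx":0,"ty":0,"tz":0,"ax":0,"ay":0,"az":0,"jaw":255}])

```text
time: 13.45
tool_pos: [0.5352, -0.0984, 0.115]
tool_rot: [0.0, 0.687, 0.726, -0.001]
contact_force: [-0.8, 0.7, -1.0]
gripper_width: -0.004
```

```bash
python3 -c "
from h import *
st([.538,-.0987,.07],3.1)
grab('scene','scene4')
a=cv2.imread('pics/scene4.png')[145:245,210:325]; cv2.imwrite('pics/z7.png',cv2.resize(a,None,fx=5.5,fy=5.5,interpolation=cv2.INTER_CUBIC))
"
```

```text
t13.45 p [ 0.5352 -0.0984  0.115 ] yaw_y 3.14 z [-4.0e-04 -1.1e-03 -1.0e+00] F [-0.84  0.68 -0.96] T [0.026 0.023 0.044] w -0.004 j6 -0.372
tool shift [-0.0004  0.0028  0.045 ] tilt fix (tool rotvec deg) [-0.02  0.06 -0.  ] az 0.04
```

View pics/z7.png

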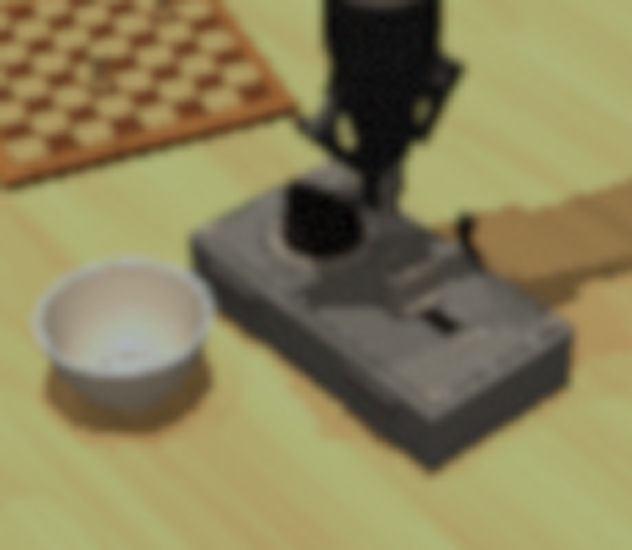

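move_arm(rows=[{"tx":0,"ty":0.003,"tz":0.015,"ax":0,"ay":0,"az":0,"jaw":255},{"tx":0,"ty":0,"tz":0.015,"ax":0,"ay":0,"az":0,"jaw":255},{"tx":0,"ty":0,"tz":0.014,"ax":0,"ay":0,"az":0,"jaw":255},{"tx":0,"ty":0,"tz":0,"ax":0,"ay":0,"az":0,"jaw":255}])

```text
time: 13.9
tool_pos: [0.5423, -0.0981, 0.0746]
tool_rot: [0.005, 0.687, 0.727, 0.001]
contact_force: [-0.4, 0.7, -0.1]
gripper_width: 0.001
```

```bash
python3 -c "
from h import *
st([.538,-.0887,.07],3.1)
"
```

```text
t13.90 p [ 0.5423 -0.0981  0.0746] yaw_y 3.28 z [ 0.0087 -0.0042 -1.    ] F [-0.39  0.67 -0.14] T [ 0.05   0.    -0.013] w 0.001 j6 -0.370
tool shift [ 0.0096 -0.0038  0.0045] tilt fix (tool rotvec deg) [0.49 0.27 0.  ] az 0.18
```

move_arm(rows=[{"tx":0.003,"ty":0,"tz":0,"ax":0,"ay":0,"az":0,"jaw":255},{"tx":0.003,"ty":0,"tz":0,"ax":0,"ay":0,"az":0,"jaw":255},{"tx":0,"ty":0,"tz":0,"ax":0,"ay":0,"az":0,"jaw":255}])

```text
time: 14.2
tool_pos: [0.5423, -0.0917, 0.0748]
tool_rot: [0.005, 0.687, 0.727, 0.002]
contact_force: [0.8, 0.6, 0.0]
gripper_width: 0.004
```

```bash
python3 -c "
from h import *
st([.538,-.0887,.07],3.1)
"
```

```text
t14.20 p [ 0.5423 -0.0917  0.0748] yaw_y 3.28 z [ 0.009  -0.0042 -1.    ] F [0.83 0.63 0.  ] T [0.056 0.028 0.035] w 0.004 j6 -0.359
tool shift [ 0.0033 -0.0042  0.0048] tilt fix (tool rotvec deg) [0.5  0.27 0.  ] az 0.18
```

move_arm(rows=[{"tx":0,"ty":-0.003,"tz":0.003,"ax":0.4,"ay":0.2,"az":0,"jaw":255},{"tx":0.001,"ty":0,"tz":0,"ax":0,"ay":0,"az":0,"jaw":255},{"tx":0.001,"ty":0,"tz":0,"ax":0,"ay":0,"az":0,"jaw":255},{"tx":0.001,"ty":0,"tz":0,"ax":0,"ay":0,"az":0,"jaw":255},{"tx":0.001,"ty":0,"tz":0,"ax":0,"ay":0,"az":0,"jaw":255},{"tx":0,"ty":0,"tz":0,"ax":0,"ay":0,"az":0,"jaw":255}])

```text
time: 14.8
tool_pos: [0.5399, -0.0879, 0.0732]
tool_rot: [0.002, 0.687, 0.727, 0.001]
contact_force: [-0.3, -0.2, -0.5]
gripper_width: 0.004
```

```bash
python3 -c "
from h import *
st([.538,-.0887,.07],3.1)
"
```

```text
t14.80 p [ 0.5399 -0.0879  0.0732] yaw_y 3.28 z [ 0.0039 -0.0018 -1.    ] F [-0.29 -0.23 -0.46] T [-0.023  0.054 -0.001] w 0.004 j6 -0.354
tool shift [-0.0007 -0.0019  0.0032] tilt fix (tool rotvec deg) [ 0.22  0.12 -0.  ] az 0.18
```

move_arm(rows=[{"tx":0.001,"ty":0,"tz":0,"ax":0,"ay":0,"az":0,"jaw":255},{"tx":0.001,"ty":0,"tz":0,"ax":0,"ay":0,"az":0,"jaw":255}])

```text
time: 15.0
tool_pos: [0.5398, -0.0858, 0.0733]
tool_rot: [0.002, 0.687, 0.727, 0.001]
contact_force: [-1.0, -0.9, 0.1]
gripper_width: -0.001
```

```bash
python3 -c "
from h import *
st([.538,-.0887,.07],3.1)
"
```

```text
t15.00 p [ 0.5398 -0.0858  0.0733] yaw_y 3.27 z [ 0.0041 -0.0019 -1.    ] F [-0.97 -0.85  0.07] T [-0.026  0.022  0.012] w -0.001 j6 -0.350
tool shift [-0.0027 -0.002   0.0033] tilt fix (tool rotvec deg) [ 0.23  0.12 -0.  ] az 0.17
```

move_arm(rows=[{"tx":0.001,"ty":0,"tz":0,"ax":0,"ay":0,"az":0,"jaw":255},{"tx":0.001,"ty":0,"tz":0,"ax":0,"ay":0,"az":0,"jaw":255}])

```text
time: 15.2
tool_pos: [0.5397, -0.0837, 0.0732]
tool_rot: [0.002, 0.687, 0.727, 0.001]
contact_force: [1.0, 0.1, 0.9]
gripper_width: -0.0
```

```bash
python3 -c "
from h import *
st([.538,-.0887,.07],3.1)
"
```

```text
t15.20 p [ 0.5397 -0.0837  0.0732] yaw_y 3.27 z [ 0.0041 -0.0018 -1.    ] F [0.98 0.13 0.92] T [ 0.003  0.015 -0.009] w -0.000 j6 -0.347
tool shift [-0.0049 -0.002   0.0032] tilt fix (tool rotvec deg) [ 0.23  0.12 -0.  ] az 0.17
```

move_arm(rows=[{"tx":0.001,"ty":0,"tz":0,"ax":0,"ay":0,"az":0,"jaw":255},{"tx":0.001,"ty":0,"tz":0,"ax":0,"ay":0,"az":0,"jaw":255}])

```text
time: 15.4
tool_pos: [0.5396, -0.0819, 0.0733]
tool_rot: [0.003, 0.687, 0.727, 0.0]
contact_force: [0.9, -1.4, 1.3]
gripper_width: 0.002
```

```bash
python3 -c "
from h import *
st()
"
```

```text
t15.40 p [ 0.5396 -0.0819  0.0733] yaw_y 3.28 z [ 0.0042 -0.003  -1.    ] F [ 0.92 -1.4   1.33] T [-0.284  0.028 -0.074] w 0.002 j6 -0.343
```

move_arm(rows=[{"tx":0.001,"ty":0,"tz":0,"ax":0,"ay":0,"az":0,"jaw":255}])

```text
time: 15.5
tool_pos: [0.5395, -0.0811, 0.0733]
tool_rot: [0.003, 0.687, 0.727, 0.0]
contact_force: [-0.9, -1.6, 0.4]
gripper_width: 0.002
```

```bash
python3 -c "
from h import *
st()
"
```

```text
t15.50 p [ 0.5395 -0.0811  0.0733] yaw_y 3.28 z [ 0.0042 -0.0035 -1.    ] F [-0.93 -1.63  0.37] T [-0.296 -0.032  0.004] w 0.002 j6 -0.341
```

move_arm(rows=[{"tx":0.001,"ty":0,"tz":0,"ax":0,"ay":0,"az":0,"jaw":255}])

```text
time: 15.6
tool_pos: [0.5395, -0.0802, 0.0733]
tool_rot: [0.003, 0.687, 0.727, 0.0]
contact_force: [-0.1, -1.7, 0.5]
gripper_width: -0.001
```

```bash
python3 -c "
from h import *
st()
"
```

```text
t15.60 p [ 0.5395 -0.0802  0.0733] yaw_y 3.28 z [ 0.0043 -0.0039 -1.    ] F [-0.14 -1.68  0.55] T [-0.258  0.03  -0.036] w -0.001 j6 -0.339
```

move_arm(rows=[{"tx":0.001,"ty":0,"tz":0,"ax":0,"ay":0,"az":0,"jaw":255}])

```text
time: 15.7
tool_pos: [0.5394, -0.0793, 0.0733]
tool_rot: [0.003, 0.687, 0.727, -0.0]
contact_force: [-0.5, -1.6, 0.1]
gripper_width: 0.002
```

```bash
python3 -c "
from h import *
st()
"
```

```text
t15.70 p [ 0.5394 -0.0793  0.0733] yaw_y 3.28 z [ 0.0043 -0.0041 -1.    ] F [-0.47 -1.59  0.1 ] T [-0.25  -0.01  -0.003] w 0.002 j6 -0.337
```

move_arm(rows=[{"tx":0.001,"ty":0,"tz":0,"ax":0,"ay":0,"az":0,"jaw":255}])

```text
time: 15.8
tool_pos: [0.5394, -0.0783, 0.0733]
tool_rot: [0.003, 0.687, 0.727, -0.0]
contact_force: [0.7, -0.9, 0.9]
gripper_width: 0.002
```

```bash
python3 -c "
from h import *
st()
"
```

```text
t15.80 p [ 0.5394 -0.0783  0.0733] yaw_y 3.27 z [ 0.0044 -0.0043 -1.    ] F [ 0.71 -0.88  0.92] T [-0.29   0.017 -0.029] w 0.002 j6 -0.335
```

move_arm(rows=[{"tx":0.001,"ty":0,"tz":0,"ax":0,"ay":0,"az":0,"jaw":255},{"tx":0.001,"ty":0,"tz":0,"ax":0,"ay":0,"az":0,"jaw":255}])

```text
time: 16.0
tool_pos: [0.5393, -0.0762, 0.0733]
tool_rot: [0.003, 0.687, 0.727, -0.0]
contact_force: [-0.3, -1.3, -1.2]
gripper_width: -0.002
```

```bash
python3 -c "
from h import *
st()
"
```

```text
t16.00 p [ 0.5393 -0.0762  0.0733] yaw_y 3.27 z [ 0.0043 -0.0044 -1.    ] F [-0.34 -1.34 -1.22] T [-0.186  0.038  0.009] w -0.002 j6 -0.331
```

move_arm(rows=[{"tx":0.0015,"ty":0,"tz":0,"ax":0,"ay":0,"az":0,"jaw":255},{"tx":0.0015,"ty":0,"tz":0,"ax":0,"ay":0,"az":0,"jaw":255},{"tx":0.0015,"ty":0,"tz":0,"ax":0,"ay":0,"az":0,"jaw":255},{"tx":0.0015,"ty":0,"tz":0,"ax":0,"ay":0,"az":0,"jaw":255}])

```text
time: 16.4
tool_pos: [0.5389, -0.0697, 0.0733]
tool_rot: [0.003, 0.687, 0.727, -0.0]
contact_force: [-0.1, -0.9, -0.7]
gripper_width: 0.004
```

```bash
python3 -c "
from h import *
st()
"
```

```text
t16.40 p [ 0.5389 -0.0697  0.0733] yaw_y 3.27 z [ 0.0044 -0.0045 -1.    ] F [-0.09 -0.93 -0.68] T [-0.239  0.01   0.045] w 0.004 j6 -0.320
```

Sliding freely at ~1.5 N, 13 mm so far. Push on to the end.

move_arm(rows=[{"tx":0.001,"ty":0,"tz":0,"ax":0,"ay":0,"az":0,"jaw":255},{"tx":0.001,"ty":0,"tz":0,"ax":0,"ay":0,"az":0,"jaw":255},{"tx":0.001,"ty":0,"tz":0,"ax":0,"ay":0,"az":0,"jaw":255},{"tx":0.001,"ty":0,"tz":0,"ax":0,"ay":0,"az":0,"jaw":255}])

```text
time: 16.8
tool_pos: [0.5387, -0.0652, 0.0733]
tool_rot: [0.003, 0.687, 0.727, -0.0]
contact_force: [-0.1, -1.2, -0.4]
gripper_width: 0.003
```

```bash
python3 -c "
from h import *
st()
"
```

```text
t16.80 p [ 0.5387 -0.0652  0.0733] yaw_y 3.28 z [ 0.0045 -0.0045 -1.    ] F [-0.14 -1.18 -0.41] T [-0.269 -0.03  -0.026] w 0.003 j6 -0.312
```

move_arm(rows=[{"tx":0.001,"ty":0,"tz":0,"ax":0,"ay":0,"az":0,"jaw":255},{"tx":0.001,"ty":0,"tz":0,"ax":0,"ay":0,"az":0,"jaw":255}])

```text
time: 17.0
tool_pos: [0.5386, -0.0631, 0.0732]
tool_rot: [0.003, 0.687, 0.727, -0.0]
contact_force: [0.2, -0.8, -0.7]
gripper_width: -0.001
```

```bash
python3 -c "
from h import *
st()
"
```

```text
t17.00 p [ 0.5386 -0.0631  0.0732] yaw_y 3.28 z [ 0.0045 -0.0045 -1.    ] F [ 0.19 -0.77 -0.7 ] T [-0.235 -0.001  0.023] w -0.001 j6 -0.308
```

move_arm(rows=[{"tx":0.001,"ty":0,"tz":0,"ax":0,"ay":0,"az":0,"jaw":255}])

```text
time: 17.1
tool_pos: [0.5385, -0.0627, 0.0733]
tool_rot: [0.004, 0.686, 0.727, -0.001]
contact_force: [-0.9, -7.3, -1.0]
gripper_width: -0.002
```

```bash
python3 -c "
from h import *
st()
"
```

```text
t17.10 p [ 0.5385 -0.0627  0.0733] yaw_y 3.30 z [ 0.0046 -0.0063 -1.    ] F [-0.88 -7.33 -0.99] T [-1.03  -0.106 -0.03 ] w -0.002 j6 -0.306
```

move_arm(rows=[{"tx":0,"ty":0,"tz":0,"ax":0,"ay":0,"az":0,"jaw":255},{"tx":0,"ty":0,"tz":0,"ax":0,"ay":0,"az":0,"jaw":255},{"tx":0,"ty":0,"tz":0,"ax":0,"ay":0,"az":0,"jaw":255},{"tx":-0.008,"ty":0,"tz":0,"ax":0,"ay":0,"az":0,"jaw":255},{"tx":-0.01,"ty":0,"tz":0,"ax":0,"ay":0,"az":0,"jaw":255},{"tx":0,"ty":0,"tz":-0.04,"ax":0,"ay":0,"az":0,"jaw":255},{"tx":0,"ty":0,"tz":-0.04,"ax":0,"ay":0,"az":0,"jaw":255},{"tx":0,"ty":0,"tz":-0.03,"ax":0,"ay":0,"az":0,"jaw":255},{"tx":0.045,"ty":0,"tz":0,"ax":0,"ay":0,"az":0,"jaw":255},{"tx":0.045,"ty":0,"tz":0,"ax":0,"ay":0,"az":0,"jaw":255},{"tx":0.045,"ty":0,"tz":0,"ax":0,"ay":0,"az":0,"jaw":255},{"tx":0.045,"ty":0,"tz":0,"ax":0,"ay":0,"az":0,"jaw":255}])

```text
time: 18.3
tool_pos: [0.5307, 0.0966, 0.1887]
tool_rot: [0.002, 0.692, 0.722, 0.002]
contact_force: [0.4, 0.6, -0.0]
gripper_width: 0.007
```

move_arm(rows=[{"tx":0.045,"ty":0,"tz":0,"ax":0,"ay":0,"az":0,"jaw":255},{"tx":0,"ty":0,"tz":0,"ax":0,"ay":0,"az":0,"jaw":255},{"tx":0,"ty":0,"tz":0,"ax":0,"ay":0,"az":0,"jaw":255}])

```text
time: 18.6
tool_pos: [0.5283, 0.1472, 0.1894]
tool_rot: [0.001, 0.689, 0.724, 0.003]
contact_force: [0.4, -0.3, 0.3]
gripper_width: 0.003
```

```bash
python3 -c "
from h import *
st()
g=grab('top','top5')
a=cv2.imread('pics/top0.png')[140:275,240:360];b=cv2.imread('pics/top5.png')[140:275,240:360]
cv2.imwrite('pics/z8.png',np.hstack([cv2.resize(x,(400,450),interpolation=cv2.INTER_CUBIC) for x in(a,b)]))
"
```

```text
t18.60 p [0.5283 0.1472 0.1894] yaw_y 2.85 z [ 0.0061  0.0034 -1.    ] F [ 0.43 -0.29  0.28] T [ 0.024 -0.04   0.027] w 0.003 j6 0.085
```

View pics/z8.png

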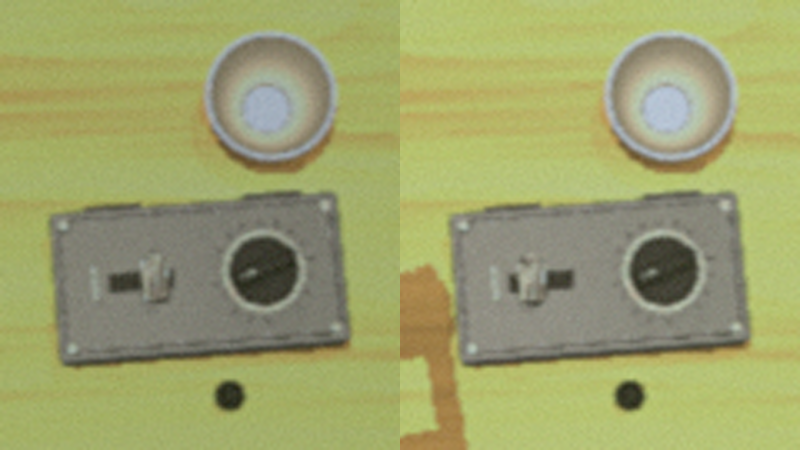

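The left half of the picture is the start and the right half is now. The tab has moved from (155,278) to (533,278), which is 133 in its own half, or about 20 mm away from the dial. The dial, bowl and pawn look unchanged.

```bash
python3 -c "
from h import *
manip.job_done()"
```

```text
the job is handed in; nothing more can be done
```

The key safe is unlocked: the bolt tab is drawn about 20 mm away from the dial and nothing is being touched. I handed the job in at about 19 s of the 72 s allowed; it reports no verdict.

- **Stop:** I gripped the bar and turned the dial clockwise, checking the torque at each click. It met the stop at the fourth click. I pressed to about 0.45–0.5 N m, roughly 9 N on the stop by torque. By the angle turned, it would be nearer 14–15 N. The two estimates disagree, probably from give in the grip, but both lie between the 5 N and 20 N limits.
- **Four clicks back:** I turned back 80° from click 0 to where the torque was near zero, then let go. The picture then showed the bar at its starting angle, as it should, since the dial began four clicks from the stop.
- **Bolt:** With the fingers shut, I pushed the tab in 1–1.5 mm steps. It slid past the 2 mm block point at about 1–1.7 N and ended firmly at about 20 mm, at about 7 N. I then backed off and lifted clear.
- **Last checks:** The final top picture shows the tab at the far end of its slot, the dial unchanged, and the bowl and pawn where they were. I did not check the torch, key and rooks in that picture, but the arm only passed near the safe, well above the table. The force on the tool was near zero. Torque readings carried about ±0.04 N m of noise throughout.

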